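# Rinse the glue brush and lay it on its rest

### The job

The flat glue brush has been pushed under the low shelf so that only its head sticks out: draw it out, put it down and let go of it clear of the shelf. Then take it again by its yellow handle, dip the bristle end into the open metal pot to more than half the pot's depth for a moment (hold only the handle, not the head), and lay the brush to dry on the green rest, its handle lying in both notches, and let go. Leave the pot standing upright where it is, and the other things on the bench undisturbed.

Things in the scene. Friction and masses are not known exactly. Their poses are not given: they have to be found in the camera images.
- brush: flat brush, 192 long overall: yellow handle 140 long, 18 wide, 16 thick, then the head. Origin: middle of the handle's length, on its underside. x points along the handle to the bristles, z is up. About 60 g. It starts lying flat on the bench, handle under the shelf, with the whole head and about 12 of the handle sticking out.
- brush_head: head of the brush, rigid with it: steel ferrule 24 long, 26 wide, 16 thick, then black bristles (rigid) 28 long, 24 wide, 14 thick. Origin: on the underside where the handle meets the ferrule; axes as the brush's.
- brush_tip (a point): middle of the bristles' end face, 122 from the handle's middle, 8 above the brush's underside
- ferrule (a point): middle of the steel ferrule, 82 from the handle's middle, 8 above the brush's underside
- handle_mid (a point): middle of the handle, 8 above the brush's underside
- handle_end (a point): rear end of the handle, 70 behind its middle
- shelf: fixed low dark wooden shelf, 180 deep (x), 280 wide (y), its board's underside 30 and top 42 above the bench, open at front and back, with leather pieces lying on its rear half up to 75 high. Origin: centre, on the bench. Its front edge is at x = -90 of its own frame and faces the robot.
- pot: loose open round aluminium pot (shown empty), 60 high, outer diameter 100 at the rim, inner 90 at the bottom, wall 3, bottom 4 thick, 0.4 kg. Origin: centre of its underside.
- pot_mouth (a point): centre of the pot's mouth, at the rim's height, 60 above the bench
- rest: fixed green brush rest: base plate 150 x 70 x 6 and two uprights 8 thick at x = -45 and x = +45, each with an open notch 36 wide (across y) whose floor is 38 above the bench, between horns rising to 52. Origin: centre, on the bench. A brush lies along its x, either way round.
- weight: dark steel disc, diameter 60, 24 high; origin centre of underside. Bystander.
- block: dark wooden block with two holes, 90 x 40 x 25; origin centre of underside. Bystander.
- screwdriver: screwdriver with a wooden handle, lying, about 200 long. Bystander.
- hammer: hammer with a wooden handle, lying, about 280 long. Bystander.
- tin: blue-banded tin, diameter 76, 105 high; origin centre of underside. Bystander.
- jar: small jar with a red cap, diameter 60, 70 high; origin centre of underside. Bystander.

How it is judged:
By the outcome, as a careful person would: the job done as asked, in the order asked, and still so for the second after the job is handed in, with the robot touching nothing.
It also fails if it takes over 72 s, if anything falls off the work surface, if the arm or the gripper's body presses on something with over 40 N, if the wrist force passes 120 N, or if a joint passes its speed limit or range.

### The arm

A 7-joint arm with a two-finger parallel gripper is mounted at the origin on the work surface. World frame = base frame: x ahead of the robot, y to its left, z up, the work surface at z = 0. Lengths are in m, angles in rad, forces in N, time in s.
With the tool pointing down it reaches from about 0.425 to 0.95 m from the base axis. Payload 4.7 kg.
Tool frame: the origin (TCP) lies at the very end of the fingers, on their centre line; the grasp point (between the pads) lies 19 mm behind it (bot.grip_point_offset is the distance from the TCP to the grasp point, in m); z points along the fingers, y is the line along which they close (so a half turn about z gives the same grasp; the last joint's range is limited). The gripper opens to 85 mm and grips with 20 to 120 N. Pads are 22 mm wide; open, the fingers measure 114 mm over their backs; the gripper's body (76 mm by 85 mm) begins 54 mm behind the grasp point. The pads swing forward as they close: fully open they stand 13 mm farther back than shut.
Start: joints at [-1.266, 0.469, -0.049, 1.532, 0.024, 1.141, -0.082], TCP at [0.221, 0.638, 0.231] pointing down, gripper open.
Joint ranges: [-2.59, 2.59], [-0.33, 1.99], [-1.39, 1.29], [0.1, 2.45], [-1.04, 4.18], [0.21, 1.99], [-2.66, 2.66]. Speed limits (rad/s): [2.57, 2.57, 3.14, 3.14, 3.14, 3.14, 3.14].

### API

Orientations are given as a 3x3 rotation matrix whose columns are the frame's x, y, z axes.
In Python, from bench import telemetry, vision, order, bot gives the robot as it stands.
- The arm moves only by the tool send_rows, never from a script. Its argument "deltas" is a list of rows, each a list of 3 entries, a list of its own where there are three numbers: the opening, from 0 (shut) to 1 (fully open), then the shift along the tool's x, y, z in cm, then the turn about the tool's z in rad. In form: [[jaw, [tx, ty, tz], turn], ...]. A call has exactly 8 rows; each row shifts and turns the commanded pose from where the row before left it, along the tool's axes as they then stand; what a row does not reach is not made up. A row lasts 1/12 s, in which the tool goes at most 41.7 mm and 7.16 degrees, less where a joint would pass 70% of its speed; a pose out of reach is approached as far as the arm can. A call is refused whole if a number of a shift passes 4.17 or a number of a turn 0.125, either way. A call with a gripper value outside its range is refused whole. The fingers move at their own pace and stop on an object; the grip force is fixed at half the most. Time passes only in rows, so rows that do not move let the fingers close, or fill a call up. It gives the time, the measured TCP pose, the force, the opening and the grip force at its end, in the units of the state.
- telemetry.state(): the state, without advancing time (a new reading comes with each control period).
- vision.read_camera(name): name is "side" or "top" or "wrist"; returns a dict with "image" (384x512x3 uint8, red, green, blue), "K" (3x3 intrinsics, pixels), "position" and "rotation" of the camera in the world. Camera axes: x right, y down, z forward; pixel columns grow to the right and rows downward; lengths in m; the calibration is good to about 2 mm. A picture is of the moment at which its call begins. There is no depth.
- order.finish_job(): hands the job in; it is judged then, once.
The state is a dict: "clock": time; "q": joint angles; "qd": joint speeds; "joint_torque": joint torques, N m; "ee_pos": TCP position; "tcp_rot": TCP orientation; "contact_force": force on the tool from outside, world axes, zero at the start; "wrist_torque": the same for the moment, N m; "width": finger opening in m; "gripper_force": force on a finger pad.
Only numpy, scipy, OpenCV 4.12 (cv2) and the standard library are available. Lean on these libraries where they do the work, as an engineer would, in place of code of your own. Each camera call takes 0.05 s, during which the arm holds its last target. There are 200 camera calls.

## Working session

There is one attempt and no reset: what is moved stays moved. The work goes in short steps, Python scripts to look and compute and a tool call to move; the robot and the scene stay as the last step left them, time stands still between calls to the robot, and variables do not carry over. Pictures are saved under pics/ and viewed, at most 10 in all, crops included, and the job is handed in when it is done.

Besides the shell and the picture viewer there is one more tool, called after ">>>" as name(argument=value, ...) on one line, values as JSON. send_rows: Moves the arm, as the interface text tells. Its arguments: {"type":"object","properties":{"deltas":{"type":"array","items":{"type":"array"}}},"required":["deltas"]}

```bash
mkdir -p pics; ls
cat > h.py <<'E'
import numpy as np,cv2
from bench import telemetry,vision,order,bot
def cam(n,save=None):
    d=vision.read_camera(n)
    if save: cv2.imwrite('pics/'+save,cv2.cvtColor(d['image'],cv2.COLOR_RGB2BGR))
    return d
def ray(d,u,v):
    r=np.array(d['rotation'])@np.linalg.inv(d['K'])@[u,v,1.]
    return np.array(d['position']),r/np.linalg.norm(r)
def onz(d,u,v,z):
    p,r=ray(d,u,v); return p+r*(z-p[2])/r[2]
def tri(d1,a,d2,b):
    p,r=ray(d1,*a);q,s=ray(d2,*b)
    t=np.linalg.lstsq(np.stack([r,-s],1),q-p,rcond=None)[0]
    A,B=p+t[0]*r,q+t[1]*s
    return (A+B)/2,np.linalg.norm(A-B)
def proj(d,P):
    c=np.array(d['K'])@(np.array(d['rotation']).T@(np.array(P)-d['position']));return c[:2]/c[2]
E
python3 - <<'E'
from h import *
np.set_printoptions(precision=3,suppress=True)
a=cam('top');b=cam('side');c=cam('wrist')
for d in (a,b,c): print(d['position'],np.array(d['rotation']).tolist(),d['K'][0][0])
im=[cv2.cvtColor(d['image'],cv2.COLOR_RGB2BGR) for d in (a,b,c)]
for n,i in zip(('top','side'),im): cv2.imwrite(f'pics/{n}0.png',cv2.resize(i,(768,576),interpolation=cv2.INTER_CUBIC))
cv2.imwrite('pics/w0.png',im[2])
import pickle;pickle.dump((a,b,c),open('d0.pkl','wb'))
s=telemetry.state();print({k:np.round(v,3).tolist() for k,v in s.items()},bot.grip_point_offset)
E
```

```text
pics
[0.483 0.011 1.291] [[-0.01491731404703613, -0.9950586835918909, 0.0981615502627953], [-0.9996619904315939, 0.012751299682791007, -0.02265632897764648], [0.021292689542793453, -0.09846634229406945, -0.9949125593775872]] 374.91263937382934
[ 0.541 -1.251  0.963] [[0.9996084832233266, -0.0060586317572001, 0.027316171935162795], [-0.025861317905867896, -0.5727216707639468, 0.8193418578795577], [0.01068047302942923, -0.8197275040027535, -0.5726541248234256]] 391.44063204801654
[0.152 0.661 0.373] [[0.3277682950247165, 0.9049552806888022, 0.27133721589571524], [0.9447552695755597, -0.3132503115422464, -0.09649726901779838], [-0.002329245757366008, 0.287976009889944, -0.9576347906911409]] 322.75844713965614
{'clock': 0.15, 'q': [-1.266, 0.469, -0.049, 1.533, 0.024, 1.141, -0.082], 'qd': [0.001, -0.003, 0.001, -0.004, -0.002, -0.001, -0.001], 'joint_torque': [0.0, -51.077, -0.047, -23.798, 0.011, 0.005, 0.0], 'ee_pos': [0.221, 0.637, 0.23], 'tcp_rot': [[-0.945, 0.328, -0.0], [0.328, 0.945, -0.001], [-0.0, -0.002, -1.0]], 'contact_force': [0.563, -0.004, 0.246], 'wrist_torque': [0.03, 0.016, -0.0], 'gripper_force': 0.0, 'width': 0.085} 0.0187
```

View pics/top0.png

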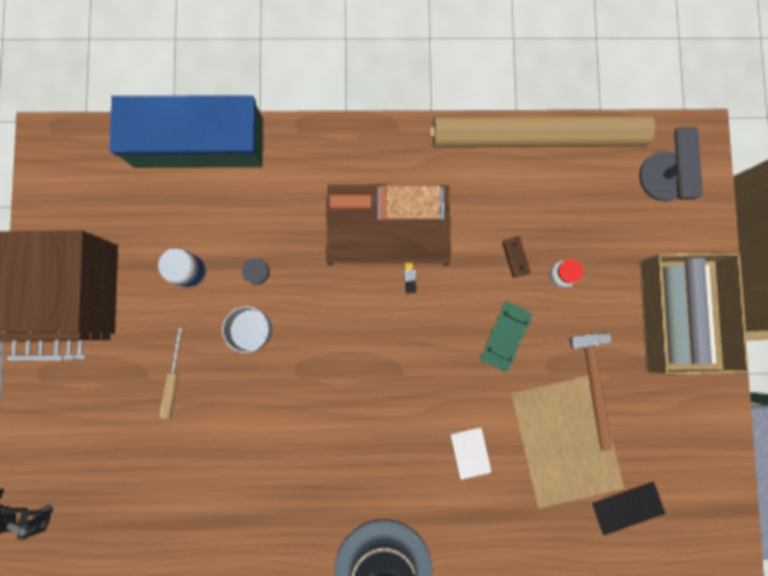

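View pics/side0.png

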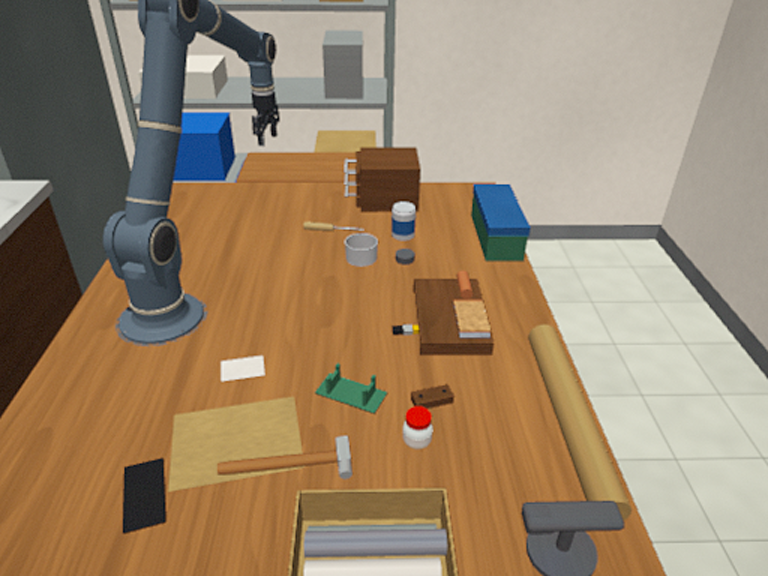

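The top view (768 px scale) shows the brush head at (410,283), pot at (246,330), rest at (506,337), and shelf front edge at row 263. The side view shows the head at (405,329), pot (361,248) and rest (351,390).

```bash
cat > m.py <<'E'
from h import *
np.set_printoptions(precision=4,suppress=True)
import pickle
a,b,c=pickle.load(open('d0.pkl','rb'))
def mask(d,f,roi):
    h=cv2.cvtColor(d['image'],cv2.COLOR_RGB2HSV).astype(int);m=f(h[...,0],h[...,1],h[...,2]).astype(np.uint8)
    x0,y0,x1,y1=[int(t/1.5) for t in roi];k=np.zeros_like(m);k[y0:y1,x0:x1]=1;return m*k
def cen(m): y,x=np.nonzero(m);return np.array([x.mean(),y.mean()]),len(x)
Y=lambda h,s,v:(h>20)&(h<33)&(s>170)&(v>140)
K=lambda h,s,v:(v<50)
W=lambda h,s,v:(s<70)&(v>90)
G=lambda h,s,v:(h>55)&(h<95)&(s>80)
for n,f,ra,rb in (('yellow',Y,(395,255,425,300),(385,318,425,340)),('bristle',K,(395,270,425,300),(385,318,412,340)),('ferrule',W,(395,255,425,300),(385,318,425,340)),('green',G,(470,290,545,380),(300,350,400,420)),('pot',W,(210,295,285,365),(335,225,388,275))):
    A,B=mask(a,f,ra),mask(b,f,rb)
    (p,n1),(q,n2)=cen(A),cen(B)
    P,e=tri(a,p,b,q);print(n,p*1.5,n1,q*1.5,n2,P,e,onz(a,*p,.008))
    if n in('green','pot'):
        for d,m in((a,A),(b,B)):
            ct=max(cv2.findContours(m,cv2.RETR_EXTERNAL,cv2.CHAIN_APPROX_NONE)[0],key=cv2.contourArea)
            print('  minrect',cv2.minAreaRect(ct),'ell',cv2.fitEllipse(ct), 'bbox',cv2.boundingRect(ct))
            if n=='green' and d is a: print('  corners z6',[onz(a,*k,.006)[:2] for k in cv2.boxPoints(cv2.minAreaRect(ct))])
            if n=='pot' and d is a: print('  rim', onz(a,*cv2.fitEllipse(ct)[0],.06))
for u,v in((327,263),(449,263)): print('shelf front',onz(a,u/1.5,v/1.5,.042))
def crop(d,r,s,n):
    x0,y0,x1,y1=[int(t/1.5) for t in r];return cv2.resize(cv2.cvtColor(d['image'],cv2.COLOR_RGB2BGR)[y0:y1,x0:x1],(390,290),interpolation=cv2.INTER_NEAREST)
t=np.vstack([np.hstack([crop(a,(380,250,440,295),1,0),crop(b,(375,310,435,355),1,0)]),np.hstack([crop(a,(465,290,550,380),1,0),crop(b,(310,350,400,420),1,0)])])
cv2.imwrite('pics/crop0.png',t)
E
python3 m.py
```

```text
yellow [408.75 265.2 ] 10 [415.1429 328.2857] 21 [ 0.6705 -0.0672  0.0086] 0.0010995809627045426 [ 0.6711 -0.0673  0.008 ]
bristle [411. 285.] 2 [397.0161 329.7097] 31 [ 0.6239 -0.0716  0.008 ] 0.0023709132530046685 [ 0.6251 -0.0716  0.008 ]
ferrule [409.0615 275.4   ] 65 [407.0114 328.3977] 44 [ 0.6481 -0.0675  0.0085] 0.001480023639915273 [ 0.6474 -0.0675  0.008 ]
green [505.6937 336.004 ] 759 [351.194  391.3579] 665 [ 0.5066 -0.2871  0.003 ] 0.002742590164646941 [ 0.5052 -0.286   0.008 ]
  minrect ((337.2995910644531, 224.09181213378906), (18.782264709472656, 41.152565002441406), 23.749494552612305) ell ((337.0527038574219, 224.10809326171875), (19.98340606689453, 50.92258834838867), 23.4370174407959) bbox (321, 202, 33, 45)
  corners z6 [array([ 0.4545, -0.2272]), array([ 0.5827, -0.2887]), array([ 0.5558, -0.3474]), array([ 0.4279, -0.2853])]
  minrect ((234.876220703125, 257.509033203125), (43.51976013183594, 23.406131744384766), 19.025606155395508) ell ((233.98678588867188, 259.58209228515625), (22.868404388427734, 44.64093780517578), 107.87234497070312) bbox (211, 243, 46, 32)
pot [246.3053 328.811 ] 791 [359.6867 247.2567] 450 [0.5271 0.2977 0.0344] 0.003763236228856534 [0.5299 0.3039 0.008 ]
  minrect ((163.75001525878906, 219.25003051757812), (31.11269760131836, 31.819805145263672), 45.0) ell ((163.7960205078125, 219.318603515625), (30.612775802612305, 32.257137298583984), 84.66812133789062) bbox (148, 204, 33, 32)
  rim [0.5277 0.2933 0.06  ]
  minrect ((240.8599853515625, 166.0199737548828), (21.77889060974121, 22.061731338500977), 81.8698959350586) ell ((240.3663787841797, 165.77243041992188), (22.166431427001953, 22.607070922851562), 0.42054545879364014) bbox (229, 155, 23, 23)
shelf front [0.6732 0.1179 0.042 ]
shelf front [ 0.67   -0.1559  0.042 ]
```

View pics/crop0.png

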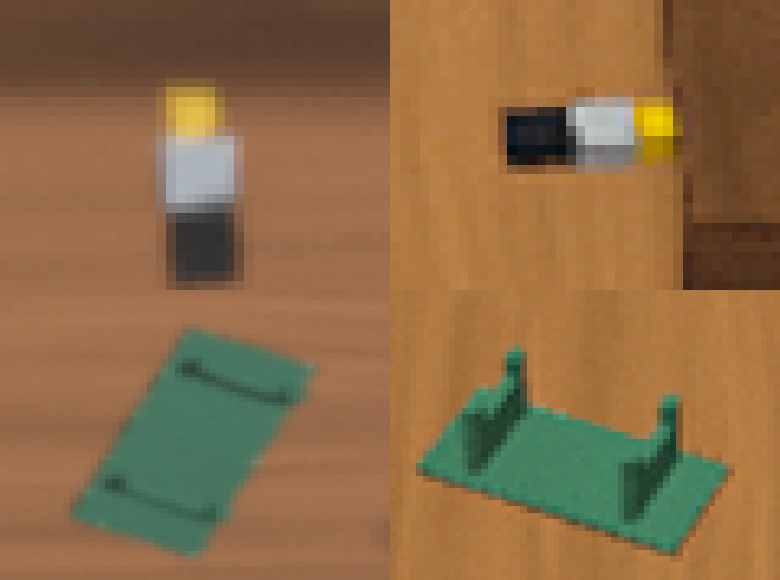

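The crops confirm it: yellow stub, ferrule and bristles lie in line along −x in front of the shelf. The rest has a yaw of about −26° and is centred near (0.506,−0.287). I'll move over the brush head now.

>>> send_rows(deltas=[[1,[0,0,0],-0.111],[1,[0,0,0],-0.111],[1,[0,0,0],-0.111],[1,[-1.9,-3.3,0],0],[1,[-1.9,-3.3,0],0],[1,[-1.9,-3.3,0],0],[1,[-1.9,-3.3,0],0],[1,[-1.9,-3.3,0],0]])

```text
clock: 0.82
ee_pos: [0.3165, 0.4708, 0.231]
tcp_rot: [[-1.0, 0.001, -0.0], [0.001, 1.0, -0.0], [0.0, -0.0, -1.0]]
contact_force: [1.4, -0.8, 0.2]
width: 0.0854
gripper_force: 0.0
```

>>> send_rows(deltas=[[1,[-1.9,-3.3,0],0],[1,[-1.9,-3.3,0],0],[1,[-1.9,-3.3,0],0],[1,[-1.9,-3.3,0],0],[1,[-1.9,-3.3,0],0],[1,[-1.9,-3.3,0],0],[1,[-1.9,-3.3,0],0],[1,[-1.9,-3.3,0],0]])

```text
clock: 1.48
ee_pos: [0.4682, 0.2067, 0.2313]
tcp_rot: [[-1.0, 0.001, -0.0], [0.001, 1.0, 0.0], [0.0, 0.0, -1.0]]
contact_force: [0.7, 0.4, 0.4]
width: 0.0856
gripper_force: 0.0
```

>>> send_rows(deltas=[[1,[-1.9,-3.3,0],0],[1,[-1.9,-3.3,0],0],[1,[-1.9,-3.3,0],0],[1,[-1.9,-3.3,0],0],[1,[-1.9,-3.3,0],0],[1,[-1.9,-3.3,0],0],[1,[-1.9,-3.3,0],0],[1,[-1.9,-3.3,0],0]])

```text
clock: 2.15
ee_pos: [0.62, -0.0572, 0.2311]
tcp_rot: [[-1.0, 0.001, -0.0], [0.001, 1.0, 0.0], [0.0, 0.0, -1.0]]
contact_force: [0.8, 0.1, 0.3]
width: 0.0851
gripper_force: 0.0
```

```bash
cat > b.py <<'E'
# brush measurement from wrist camera
from h import *
np.set_printoptions(precision=4,suppress=True)
def big(m,k=0):
    n,l,s,c=cv2.connectedComponentsWithStats(m.astype(np.uint8));i=1+np.argmax(s[1:,4]);return (l==i).astype(np.uint8)
def hsv(d): return [x.astype(int) for x in cv2.split(cv2.cvtColor(d['image'],cv2.COLOR_RGB2HSV))]
def rect(m): return cv2.minAreaRect(max(cv2.findContours(m,cv2.RETR_EXTERNAL,cv2.CHAIN_APPROX_NONE)[0],key=cv2.contourArea))
E
python3 - <<'E'
from b import *
d=cam('wrist','w1.png')
p=proj(d,[.648,-.068,.016]);print('expect',p)
h,s,v=hsv(d)
Y=big((h>20)&(h<33)&(s>170)&(v>120))
r=rect(Y);print(r,[onz(d,*k,.016) for k in cv2.boxPoints(r)])
E
```

```text
expect [250.0413 182.1732]
((250.0, 201.0), (14.0, 14.0), 0.0) [array([ 0.6797, -0.0766,  0.016 ]), array([ 0.6623, -0.0763,  0.016 ]), array([ 0.6623, -0.06  ,  0.016 ]), array([ 0.6797, -0.0601,  0.016 ])]
```

View pics/w1.png

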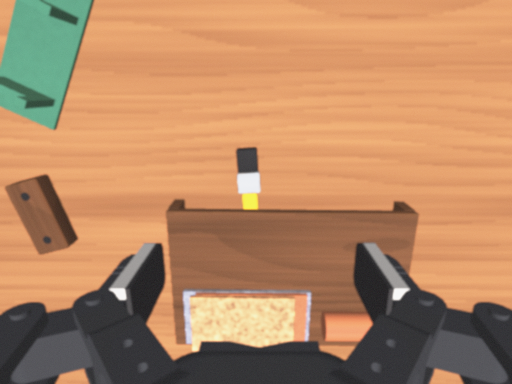

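The wrist view shows bristles at (247,160), ferrule (249,183) and yellow stub (250,201), with the head yawed slightly to −y.

Run:
```python
from b import *
im=cv2.imread('pics/w1.png');d=vision.read_camera('wrist');h,s,v=hsv(d)
roi=np.zeros(h.shape,bool);roi[140:195,228:272]=1
K=big(roi&(v<60));F=big(roi&(s<60)&(v>150))
P=[]
for n,m in(('bristle',K),('ferrule',F)):
    r=rect(m);y,x=np.nonzero(m);c=np.array([x.mean(),y.mean()])
    print(n,r,m.sum(),onz(d,*c,.0155));P.append(c)
t=vision.read_camera('top');p=P[1]
T=np.array([409.06,275.4])/1.5;print('tri ferrule',tri(d,p,t,T))
A=onz(d,*P[0],.0155);B=onz(d,*P[1],.0155);print(np.degrees(np.arctan2(*(A-B)[[1,0]])))
```

```text
bristle ((258.0, 146.0), (0.0, 0.0), 0.0) 1 [ 0.6098 -0.0699  0.0155]
ferrule ((258.30743408203125, 179.4182891845703), (20.335323333740234, 22.76807403564453), 86.42366790771484) 465 [ 0.6485 -0.07    0.0155]
tri ferrule (array([ 0.6462, -0.0683,  0.0217]), np.float64(0.0034114559227612588))
179.88855750055745
```

>>> send_rows(deltas=[[1,[-2.6,-1.3,0],0],[1,[0,0,2],-0.06],[1,[0,0,3],0],[1,[0,0,3],0],[1,[0,0,3],0],[1,[0,0,2],0],[0.7,[0,0,0],0],[0.7,[0,0,0],0]])

```text
clock: 2.97
ee_pos: [0.6446, -0.0671, 0.1004]
tcp_rot: [[-0.998, -0.061, -0.003], [-0.061, 0.998, 0.001], [0.003, 0.001, -1.0]]
contact_force: [0.4, -0.1, 0.5]
width: 0.0642
gripper_force: 0.0
```

Run:
```python
from b import *
d=cam('wrist','w2.png');h,s,v=hsv(d);st=telemetry.state();print(st['ee_pos'],st['width'])
q=proj(d,[.648,-.069,.016]);print(q)
roi=np.zeros(h.shape,bool);a,b=q.astype(int);roi[max(b-50,0):b+45,max(a-45,0):a+45]=1
for n,m in (('F',roi&(s<60)&(v>140)),('Y',roi&(h>20)&(h<33)&(s>170)&(v>120))):
    r=rect(big(m));print(n,r,onz(d,*r[0],.016))
```

```text
[ 0.646  -0.0676  0.1021] 0.060049814764608536
[256.6344 198.2083]
F ((255.0, 198.0), (34.0, 32.0), 0.0) [ 0.6479 -0.0702  0.016 ]
Y ((255.0, 228.0), (24.0, 22.0), 90.0) [ 0.672  -0.0688  0.016 ]
```

View pics/w2.png

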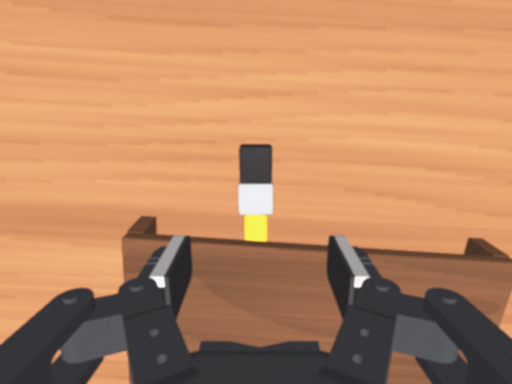

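Wrist view: the brush is upright in the image, aligned with the tool, with the ferrule at (255,198). Descending.

>>> send_rows(deltas=[[0.6,[0,-0.25,2],0],[0.6,[0,0,2],0],[0.6,[0,0,2],0],[0.6,[0,0,2],0],[0.6,[0,0,1.2],0],[0.6,[0,0,0],0],[0.6,[0,0,0],0],[0.6,[0,0,0],0]])

```text
clock: 3.68
ee_pos: [0.6472, -0.0711, 0.0112]
tcp_rot: [[-0.998, -0.059, 0.003], [-0.059, 0.998, -0.0], [-0.003, -0.0, -1.0]]
contact_force: [-0.5, 0.1, -0.0]
width: 0.0508
gripper_force: 0.0
```

>>> send_rows(deltas=[[0.6,[0,0,0.5],0],[0.3,[0,0,0],0],[0,[0,0,0],0],[0,[0,0,0],0],[0,[0,0,0],0],[0,[0,0,0],0],[0,[0,0,0],0],[0,[0,0,0],0]])

```text
clock: 4.35
ee_pos: [0.6462, -0.0711, 0.005]
tcp_rot: [[-0.998, -0.059, 0.001], [-0.059, 0.998, 0.0], [-0.001, 0.0, -1.0]]
contact_force: [-1.0, 1.0, 5.2]
width: 0.0241
gripper_force: 60.7
```

>>> send_rows(deltas=[[0,[0,0,-0.4],0],[0,[2,0,0],0],[0,[3,0,0],0],[0,[3,0,0],0],[0,[3,0,0],0],[0,[3,0,0],0],[0,[3,0,0],0],[0,[0,0,0],0]])

```text
clock: 5.02
ee_pos: [0.4676, -0.0815, 0.0074]
tcp_rot: [[-0.998, -0.057, -0.01], [-0.057, 0.998, 0.001], [0.01, 0.002, -1.0]]
contact_force: [-2.2, -0.3, -0.9]
width: 0.0241
gripper_force: 60.0
```

Run:
```python
from b import *
a=vision.read_camera('top');b=cam('side')
st=telemetry.state();print(st['ee_pos'],st['width'],st['gripper_force'],st['contact_force'])
for d,r in((a,(100,230,100,400)),(b,(150,300,150,350))):
    h,s,v=hsv(d);m=(h>22)&(h<33)&(s>190)&(v>120);k=np.zeros_like(m);k[r[0]:r[1],r[2]:r[3]]=1
    R=rect(big(m&k));print(R,[onz(d,*x,.015) for x in cv2.boxPoints(R)])
```

```text
[ 0.4749 -0.0813  0.0083] 0.024114708349879492 59.95281457901001 [ 0.6488 -0.0692 -0.6235]Traceback (most recent call last):
  File "<stdin>", line 6, in <module>
  File "b.py", line 5, in big
    n,l,s,c=cv2.connectedComponentsWithStats(m.astype(np.uint8));i=1+np.argmax(s[1:,4]);return (l==i).astype(np.uint8)
                                                                     ~~~~~~~~~^^^^^^^^^
    return _wrapfunc(a, 'argmax', axis=axis, out=out, **kwds)
    return bound(*args, **kwds)
ValueError: attempt to get argmax of an empty sequence
```

>>> send_rows(deltas=[[0,[0,0,-3],0],[0,[0,0,-3],0],[0,[0,0,-3],0.125],[0,[0,0,0],0.125],[0,[0,0,0],0.125],[0,[0,0,0],0.125],[0,[0,0,0],0.125],[0,[0,0,0],0.125]])

```text
clock: 5.78
ee_pos: [0.4777, -0.0809, 0.0987]
tcp_rot: [[-0.767, 0.641, 0.002], [0.641, 0.767, -0.0], [-0.002, 0.001, -1.0]]
contact_force: [-0.2, 0.3, -0.5]
width: 0.0243
gripper_force: 60.0
```

>>> send_rows(deltas=[[0,[0,0,0],0.125],[0,[0,0,0],0.125],[0,[0,0,0],0.125],[0,[0,0,0],0.125],[0,[0,0,0],0.125],[0,[0,0,0],0.125],[0,[0,0,0],0.125],[0,[0,0,0],0.125]])

```text
clock: 6.45
ee_pos: [0.4778, -0.0809, 0.0987]
tcp_rot: [[0.125, 0.992, 0.002], [0.992, -0.125, -0.001], [-0.0, 0.002, -1.0]]
contact_force: [-0.7, -1.1, -0.7]
width: 0.0243
gripper_force: 60.0
```

>>> send_rows(deltas=[[0,[0,0,0],0.125],[0,[0,0,0],0.125],[0,[0,0,0],0.125],[0,[0,0,0],0.125],[0,[0,0,0],0.125],[0,[0,0,0],0.125],[0,[0,0,0],0.125],[0,[0,0,0],0.125]])

```text
clock: 7.12
ee_pos: [0.4778, -0.0809, 0.0987]
tcp_rot: [[0.902, 0.432, 0.002], [0.432, -0.902, -0.001], [0.001, 0.002, -1.0]]
contact_force: [0.1, -0.6, -0.0]
width: 0.024
gripper_force: 60.0
```

>>> send_rows(deltas=[[0,[0,0,0],0.125],[0,[0,0,0],0.125],[0,[0,0,0],0.125],[0,[0,0,0],0.06],[0,[2.5,0,0],0],[0,[2.5,0,0],0],[0,[2.5,0,0],0],[0,[0,0,0],0]])

```text
clock: 7.78
ee_pos: [0.5578, -0.0788, 0.0989]
tcp_rot: [[1.0, 0.022, 0.006], [0.022, -1.0, -0.003], [0.006, 0.003, -1.0]]
contact_force: [0.1, 0.3, -0.1]
width: 0.0242
gripper_force: 59.9
```

Run:
```python
from b import *
a=cam('top');b=cam('side')
A=cv2.cvtColor(a['image'],cv2.COLOR_RGB2BGR)[120:280,150:370];B=cv2.cvtColor(b['image'],cv2.COLOR_RGB2BGR)[120:280,150:370]
cv2.imwrite('pics/c3.png',cv2.resize(np.hstack([A,B]),(792,288),interpolation=cv2.INTER_CUBIC))
st=telemetry.state();print(st['ee_pos'],st['q'])
```

```text
[ 0.5525 -0.0797  0.0982] [-0.6324  0.6249  0.9786  1.98   -0.6678  0.8979 -0.8503]
```

View pics/c3.png

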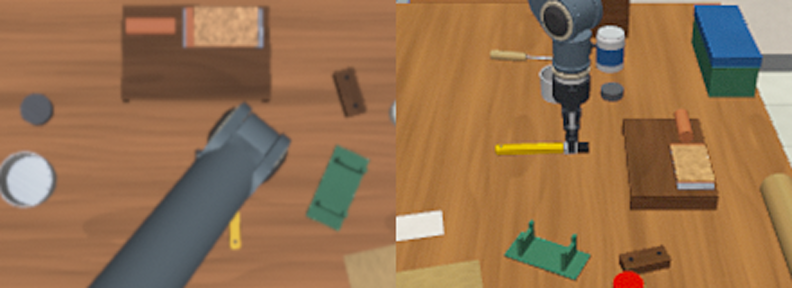

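Side crop: brush held level, bristles toward +x, well clear of the shelf. Setting it down.

>>> send_rows(deltas=[[0,[0,0,3],0],[0,[0,0,3],0],[0,[0,0,2.4],0],[0,[0,0,0.6],0],[0,[0,0,0.2],0],[0,[0,0,0],0],[0.6,[0,0,0],0],[0.6,[0,0,0],0]])

```text
clock: 8.55
ee_pos: [0.552, -0.0802, 0.0077]
tcp_rot: [[1.0, 0.016, 0.003], [0.016, -1.0, -0.0], [0.003, 0.0, -1.0]]
contact_force: [-0.3, -0.6, 0.0]
width: 0.0476
gripper_force: 0.0
```

>>> send_rows(deltas=[[0.6,[0,0,0],0],[0.6,[0,0,0],0],[0.6,[0,0,-2],0],[0.6,[0,0,-3],0],[0.6,[-3,0,-2],0],[0.6,[-3,0,0],0],[0.6,[-2,0,0],0],[0.6,[0,0,0],0]])

```text
clock: 9.22
ee_pos: [0.4663, -0.081, 0.0763]
tcp_rot: [[1.0, 0.013, -0.003], [0.013, -1.0, 0.003], [-0.003, -0.003, -1.0]]
contact_force: [-0.5, 0.5, 0.1]
width: 0.0509
gripper_force: 0.0
```

```bash
cat > hl.py <<'E'
from b import *
d=cam('wrist','w4.png');h,s,v=hsv(d);st=telemetry.state();print(st['ee_pos'],st['width'],st['tcp_rot'][:,0])
m=big((h>20)&(h<33)&(s>170)&(v>100));r=rect(m);print(r)
P=[onz(d,*k,.016) for k in cv2.boxPoints(r)];print(np.array(P),np.mean(P,0))
b=vision.read_camera('side');h,s,v=hsv(b);m=(h>22)&(h<33)&(s>190)&(v>120);m[:150]=0;m[320:]=0;m[:,:150]=0;m[:,320:]=0
y,x=np.nonzero(big(m));print('side',x.mean(),y.mean(),len(x),onz(b,x.mean(),y.mean(),.008))
print('tri',tri(d,r[0],b,(x.mean(),y.mean())))
E
python3 hl.py
```

```text
[ 0.4692 -0.0809  0.0766] 0.05144735470555128 [ 0.9999  0.0142 -0.0004]
((260.4999694824219, 195.49998474121094), (194.99996948242188, 26.999996185302734), 90.0)
[[ 0.5348 -0.0731  0.016 ]
 [ 0.535  -0.0894  0.016 ]
 [ 0.3977 -0.093   0.016 ]
 [ 0.3974 -0.0733  0.016 ]] [ 0.4662 -0.0822  0.016 ]
side 224.16836734693877 221.75 196 [ 0.4666 -0.0817  0.008 ]
tri (array([ 0.4681, -0.0819,  0.0074]), np.float64(0.003196121317710957))
```

View pics/w4.png

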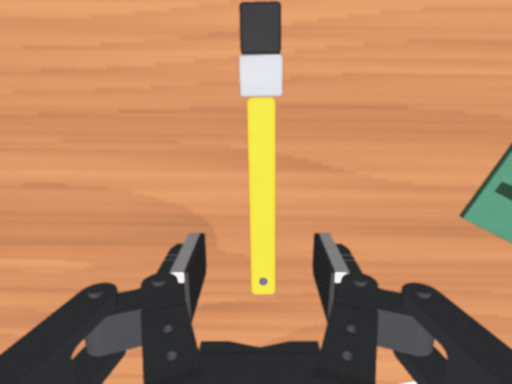

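The wrist view shows the brush free on the bench, aligned with the jaws, handle from (262,97) to (263,293). Taking it by the handle.

>>> send_rows(deltas=[[0.6,[0,0.1,2],0],[0.6,[0,0,2],0],[0.6,[0,0,2],0],[0.6,[0,0,1],0],[0.6,[0,0,0],0],[0,[0,0,0.1],0],[0,[0,0,0],0],[0,[0,0,0],0]])

```text
clock: 9.98
ee_pos: [0.472, -0.0824, 0.0062]
tcp_rot: [[1.0, 0.016, 0.002], [0.016, -1.0, -0.0], [0.002, 0.0, -1.0]]
contact_force: [-5.7, -0.1, 20.4]
width: 0.0159
gripper_force: 59.7
```

>>> send_rows(deltas=[[0,[0,0,0],0],[0,[0,0,0],0],[0,[0,0,0],0],[0,[0,0,-0.7],0],[0,[0,0,-0.7],0],[0,[0,0,0],0],[0,[0,0,0],0],[0,[0,0,0],0]])

```text
clock: 10.65
ee_pos: [0.471, -0.0819, 0.0194]
tcp_rot: [[1.0, 0.016, 0.0], [0.016, -1.0, 0.0], [0.0, -0.0, -1.0]]
contact_force: [0.7, 0.3, -1.1]
width: 0.0163
gripper_force: 58.6
```

>>> send_rows(deltas=[[0,[0,0,0.6],0],[0,[2.4,0,0],0],[0,[2.4,0,0],0],[0,[2.4,0,0],0],[0,[2.4,0,0],0],[0,[0.2,0,0],0],[0,[0,0,0],0],[0,[0,0,0],0]])

```text
clock: 11.32
ee_pos: [0.5677, -0.0808, 0.0124]
tcp_rot: [[1.0, 0.015, -0.002], [0.015, -1.0, 0.0], [-0.002, -0.0, -1.0]]
contact_force: [-0.6, -0.1, -0.6]
width: 0.0161
gripper_force: 58.7
```

Run:
```python
from b import *
b=vision.read_camera('side');w=vision.read_camera('wrist');print(telemetry.state()['ee_pos'])
f=lambda d:cv2.cvtColor(d['image'],cv2.COLOR_RGB2BGR)
cv2.imwrite('pics/c5.png',np.hstack([cv2.resize(f(b)[150:270,200:360],(400,300)),cv2.resize(f(w),(400,300))]))
```

```text
[ 0.5674 -0.0808  0.0128]
```

View pics/c5.png

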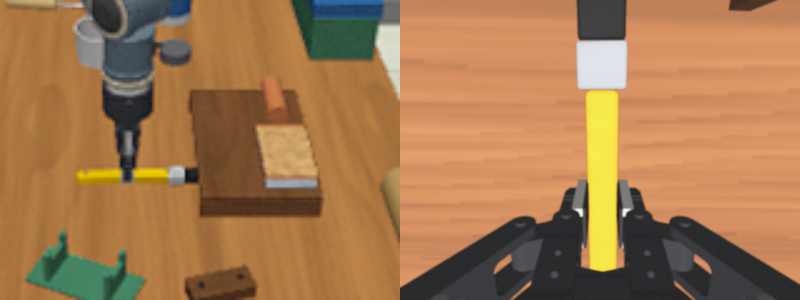

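The bristles are partly under the shelf's front edge (side crop about (190,177)). I'll use the shelf's underside to pivot the brush head-down in the grip.

>>> send_rows(deltas=[[0,[0.1,0,-0.5],0],[0,[0,0,-0.5],0],[0,[0,0,-0.5],0],[0,[0,0,-0.5],0],[0,[0.1,0,-0.5],0],[0,[0.1,0,-0.5],0],[0,[0.1,0,-0.5],0],[0,[0,0,0],0]])

```text
clock: 12.08
ee_pos: [0.5724, -0.0807, 0.0489]
tcp_rot: [[1.0, 0.016, -0.001], [0.016, -1.0, 0.0], [-0.001, -0.0, -1.0]]
contact_force: [-2.6, 0.6, -3.9]
width: 0.0161
gripper_force: 58.6
```

>>> send_rows(deltas=[[0,[0.15,0,-0.6],0],[0,[0.15,0,-0.6],0],[0,[0.2,0,-0.6],0],[0,[0.2,0,-0.6],0],[0,[0.25,0,-0.6],0],[0,[0.3,0,-0.6],0],[0,[0.3,0,-0.6],0],[0,[0.3,0,-0.5],0]])

```text
clock: 12.75
ee_pos: [0.5912, -0.0806, 0.0961]
tcp_rot: [[1.0, 0.015, -0.001], [0.015, -1.0, 0.0], [-0.001, -0.0, -1.0]]
contact_force: [-5.0, -1.3, -0.5]
width: 0.0155
gripper_force: 58.6
```

Run:
```python
from b import *
b=vision.read_camera('side');print(telemetry.state()['ee_pos'],telemetry.state()['contact_force'])
f=lambda d:cv2.cvtColor(d['image'],cv2.COLOR_RGB2BGR)
cv2.imwrite('pics/c6.png',cv2.resize(f(b)[130:250,200:360],(800,600)))
h,s,v=hsv(b);m=(h>22)&(h<33)&(s>180)&(v>110);m[:150]=0;m[320:]=0;m[:,:150]=0;m[:,320:]=0
y,x=np.nonzero(m)
n=np.array([0,1,0.])
for c in range(x.min(),x.max()+1,4):
    yy=y[x==c]
    if len(yy):
        p,r=ray(b,c,yy.mean());P=p+r*(-.081-p[1])/r[1];print(c,len(yy),P)
```

```text
[ 0.5919 -0.0815  0.0971] [-7.2669 -1.9716  1.7523]
236 3 [ 0.5141 -0.081   0.142 ]
240 6 [ 0.5286 -0.081   0.1352]
244 6 [ 0.5432 -0.081   0.1261]
248 6 [ 0.5579 -0.081   0.1169]
252 6 [ 0.5727 -0.081   0.103 ]
256 1 [ 0.5879 -0.081   0.082 ]
260 4 [ 0.6029 -0.081   0.0796]
264 6 [ 0.6181 -0.081   0.07  ]
```

View pics/c6.png

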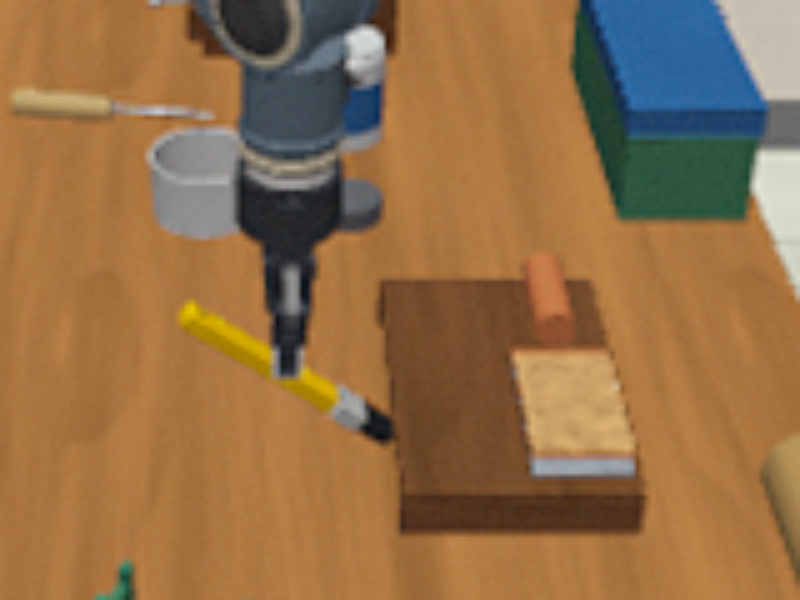

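The side crop shows the brush tilted about 36° head-down, rear end at (185,315), tip at (390,435) touching the shelf's edge. Backing off and measuring the tip.

>>> send_rows(deltas=[[0,[-1,0,0],0],[0,[-1,0,0],0],[0,[-2,0,0],0],[0,[-2,0,-1],0],[0,[-2,0,-1],0],[0,[0,0,-1],0],[0,[0,0,0],0],[0,[0,0,0],0]])

```text
clock: 13.47
ee_pos: [0.5133, -0.0813, 0.1263]
tcp_rot: [[1.0, 0.016, 0.004], [0.016, -1.0, 0.0], [0.004, -0.0, -1.0]]
contact_force: [0.1, -0.0, -0.4]
width: 0.0154
gripper_force: 59.0
```

```bash
cat > tip.py <<'E'
from b import *
b=vision.read_camera('side');w=vision.read_camera('wrist');s0=telemetry.state();T=s0['ee_pos'];print(T,s0['width'],s0['contact_force'])
R=s0['tcp_rot']
# side: pixel clusters around the expected brush, wrist likewise
def feats(d,side):
    h,s,v=hsv(d);k=np.zeros(h.shape,bool)
    x,y=proj(d,T+[.03,0,-.03]).astype(int);rx,ry=(45,30) if side else (70,140)
    k[max(0,y-ry):y+ry,max(0,x-rx):x+rx]=1
    o={}
    for n,m in(('Y',(h>20)&(h<33)&(s>170)&(v>100)),('F',(s<60)&(v>130)),('K',(v<45))):
        m=m&k; n_,l,st,c=cv2.connectedComponentsWithStats(m.astype(np.uint8))
        o[n]=[(c[i].round(1).tolist(),st[i].tolist()) for i in np.argsort(-st[1:,4])[:3]+1]
    return o
for n,d in(('side',b),('wrist',w)):
    print(n,proj(d,T))
    for k,q in feats(d,n=='side').items(): print(k,q)
f=lambda d:cv2.cvtColor(d['image'],cv2.COLOR_RGB2BGR)
x,y=proj(b,T).astype(int)
cv2.imwrite('pics/c7.png',np.hstack([cv2.resize(f(b)[y-35:y+40,x-50:x+50],(400,300)),cv2.resize(f(w),(400,300))]))
import pickle;pickle.dump((b,w,T),open('d7.pkl','wb'))
E
python3 tip.py
```

```text
[ 0.5127 -0.0812  0.1253] 0.015692726282345713 [ 0.7238 -0.1495 -0.4007]
side [235.6881 196.7521]
Y [([222.9, 191.5], [213, 185, 20, 14, 122]), ([241.6, 200.6], [235, 197, 12, 8, 54])]
F [([244.7, 174.4], [241, 173, 10, 5, 31]), ([249.6, 203.8], [246, 200, 8, 9, 30]), ([235.5, 181.0], [235, 178, 2, 7, 14])]
K [([237.0, 177.1], [233, 173, 7, 10, 26]), ([255.4, 207.3], [253, 204, 6, 7, 25]), ([231.9, 179.8], [231, 177, 3, 7, 12])]
wrist [258.2142 246.7939]
Y [([258.6, 233.7], [241, 154, 37, 158, 5316])]
F [([257.4, 131.8], [234, 110, 49, 50, 2097]), ([229.9, 254.0], [222, 231, 15, 47, 359]), ([288.2, 253.9], [282, 231, 15, 47, 355])]
K [([279.1, 254.6], [278, 236, 5, 32, 80]), ([238.7, 255.1], [236, 238, 5, 31, 79]), ([317.1, 302.0], [305, 299, 24, 6, 44])]
```

View pics/c7.png

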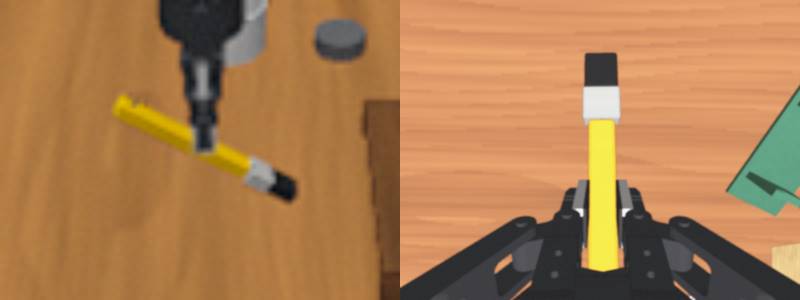

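Side crop: the brush tilts head-down with its tip at about (295,195); the wrist view shows it straight in the jaws.

Run:
```python
from b import *
import pickle
b,w,T=pickle.load(open('d7.pkl','rb'))
P={}
for n,u in(('rear',(214,187.5)),('Yr',(222.9,191.5)),('Yf',(241.6,200.6)),('F',(249.6,203.8)),('K',(255.4,207.3))):
    p,r=ray(b,*u);P[n]=p+r*(-.081-p[1])/r[1];print(n,P[n],P[n]-T)
h,s,v=hsv(w);k=np.zeros(h.shape,bool);k[50:160,225:290]=1
K=big(k&(v<60));y,x=np.nonzero(K);print('wristK',x.mean(),y.mean(),y.min(),y.max());print('triK',tri(w,(x.mean(),y.mean()),b,(255.4,207.3)),'triF',tri(w,(257.4,131.8),b,(249.6,203.8)))
A=np.array([P[n] for n in('Yr','F','K')]);c=np.polyfit(A[:,0],A[:,2],1);print(np.degrees(np.arctan(c[0])),np.polyval(c,T[0])-T[2])
```

```text
rear [ 0.4352 -0.081   0.1668] [-0.0775  0.0002  0.0415]
Yr [ 0.4666 -0.081   0.149 ] [-0.046   0.0002  0.0237]
Yf [ 0.5342 -0.081   0.1075] [ 0.0216  0.0002 -0.0178]
F [ 0.5639 -0.081   0.0925] [ 0.0512  0.0002 -0.0328]
K [ 0.5857 -0.081   0.076 ] [ 0.073   0.0002 -0.0494]
wristK 256.9366149696561 88.17127444369521 69 108
triK (array([ 0.5866, -0.0792,  0.0746]), np.float64(0.00170853962090828)) triF (array([ 0.5643, -0.0798,  0.0916]), np.float64(0.0007118316544921017))
-31.115391443165322 -0.0037665408736239636
```

>>> send_rows(deltas=[[0,[0,0,-2.5],0],[0,[-0.3,-2,-2.5],0],[0,[-0.3,-3,0],0],[0,[-0.4,-3.2,0],0],[0,[-0.4,-3.6,0],0],[0,[-0.4,-3.6,0],0],[0,[-0.4,-3.6,0],0],[0,[-0.4,-3.6,0],0]])

```text
clock: 14.23
ee_pos: [0.482, 0.1461, 0.175]
tcp_rot: [[1.0, 0.016, 0.001], [0.016, -1.0, -0.0], [0.001, 0.0, -1.0]]
contact_force: [0.3, -0.4, 0.1]
width: 0.0158
gripper_force: 59.0
```

>>> send_rows(deltas=[[0,[-0.4,-3.6,0],0],[0,[-0.3,-3.6,0],0],[0,[0,-3,0],0],[0,[0,-3,0],0],[0,[0,-1.6,0],0],[0,[0,0,0],0],[0,[0,0,0],0],[0,[0,0,0],0]])

```text
clock: 14.9
ee_pos: [0.473, 0.29, 0.1752]
tcp_rot: [[1.0, 0.013, 0.0], [0.013, -1.0, -0.001], [0.0, 0.001, -1.0]]
contact_force: [0.1, 0.1, -0.2]
width: 0.0156
gripper_force: 58.9
```

```bash
cat > pot.py <<'E'
from b import *
w=vision.read_camera('wrist');b=vision.read_camera('side');st=telemetry.state();T=st['ee_pos'];print(T,st['tcp_rot'][:,0],st['width'])
print('pot centre proj',proj(w,[.5277,.2933,.06]),proj(w,[.5277,.2933,.004]))
f=lambda d:cv2.cvtColor(d['image'],cv2.COLOR_RGB2BGR)
x,y=proj(b,T).astype(int)
cv2.imwrite('pics/c8.png',np.hstack([cv2.resize(f(w),(512,384)),cv2.resize(f(b)[y-35:y+45,x-25:x+35],(288,384))]))
import pickle;pickle.dump((b,w,T),open('d8.pkl','wb'))
E
python3 pot.py
```

```text
[0.473  0.2898 0.1754] [ 0.9999  0.0124 -0.    ] 0.016186703071058475
pot centre proj [254.9618 114.9456] [255.5732 110.5859]
```

View pics/c8.png

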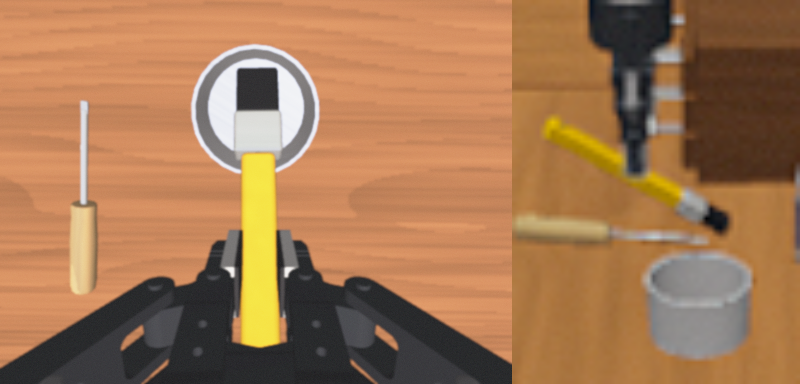

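Wrist view: pot rim circle centred about (255,108), radius 64, with the bristles centred over it at column 258. Side crop: pot below-right of the tip.

Run:
```python
from b import *
import pickle
b,w,T=pickle.load(open('d8.pkl','rb'))
P=[onz(w,*u,.06)[:2] for u in((191,108.5),(319,108.5),(255,45))];print('wrist rim L,R,top',P)
# side rim: extremes of grey pot
h,s,v=hsv(b);m=(s<60)&(v>90);k=np.zeros(h.shape,bool);x,y=proj(b,[.53,.293,.03]).astype(int);k[y-14:y+16,x-16:x+16]=1
M=big(m&k);yy,xx=np.nonzero(M);print(xx.min(),xx.max(),yy.min(),yy.max())
for r in range(yy.min(),yy.max()+1): 
    q=xx[yy==r];print(r,q.min(),q.max(),end=' | ')
for u in((xx.min()-.5,None),(xx.max()+.5,None)):
    p,r=ray(b,u[0],proj(b,[.53,.293,.06])[1]);print('x at rim',(p+r*(.293-p[1])/r[1])[0])
k=np.zeros(h.shape,bool)
h,s,v=hsv(w);k[60:115,225:290]=1;K=big(k&(v<60));print('wrist bristle',rect(K))
h,s,v=hsv(b);k[:]=0;x,y=proj(b,T+[.075,0,-.05]).astype(int);k[y-7:y+7,x-7:x+7]=1
K2=big(k&(v<60));a,c=np.nonzero(K2);a2,c2=np.nonzero(K);print('triK-T',tri(w,(c2.mean(),a2.mean()),b,(c.mean(),a.mean()))[0]-T)
```

```text
wrist rim L,R,top [array([0.532 , 0.3431]), array([0.5333, 0.2435]), array([0.5781, 0.2938])]
230 251 155 177
155 241 241 | 156 234 246 | 157 232 248 | 158 231 250 | 159 230 251 | 160 230 251 | 161 230 251 | 162 230 251 | 163 230 250 | 164 231 250 | 165 230 250 | 166 231 250 | 167 231 250 | 168 231 250 | 169 231 250 | 170 231 250 | 171 231 250 | 172 231 250 | 173 232 250 | 174 232 249 | 175 233 248 | 176 234 246 | 177 239 241 | x at rim 0.47873352440815575
x at rim 0.5788008310837268
wrist bristle ((257.0, 88.5), (39.0, 38.0), 90.0)
triK-T [ 0.073   0.0019 -0.0516]
```

>>> send_rows(deltas=[[0,[0.2,-0.1,2],0],[0,[0,0,2],0],[0,[0,0,2],0],[0,[0,0,1],0],[0,[0,0,0.8],0],[0,[0,0,0],0],[0,[0,0,0],0],[0,[0,0,0],0]])

```text
clock: 15.67
ee_pos: [0.4754, 0.2929, 0.0983]
tcp_rot: [[1.0, 0.015, 0.002], [0.015, -1.0, 0.001], [0.002, -0.001, -1.0]]
contact_force: [-0.1, -0.4, -0.7]
width: 0.0157
gripper_force: 58.9
```

Run:
```python
from b import *
w=vision.read_camera('wrist');b=vision.read_camera('side');st=telemetry.state();T=st['ee_pos'];print(T,st['contact_force'])
f=lambda d:cv2.cvtColor(d['image'],cv2.COLOR_RGB2BGR)
x,y=proj(b,[.53,.293,.05]).astype(int)
cv2.imwrite('pics/c9.png',np.hstack([cv2.resize(f(w),(384,288)),cv2.resize(f(b)[y-30:y+25,x-40:x+35],(393,288),interpolation=cv2.INTER_CUBIC)]))
h,s,v=hsv(b);m=(h>20)&(h<33)&(s>170)&(v>100);k=np.zeros(h.shape,bool);k[y-30:y+10,x-45:x+20]=1
yy,xx=np.nonzero(m&k)
for c in range(xx.min(),xx.max()+1,3):
    q=yy[xx==c]
    if len(q):
        p,r=ray(b,c,q.mean());P=p+r*(T[1]-p[1])/r[1];print(c,len(q),P-T)
```

```text
[0.4752 0.2932 0.0982] [-0.3276  0.3837  0.0429]
210 2 [-0.0808 -0.      0.0391]
213 4 [-0.0676 -0.      0.0391]
216 5 [-0.0546 -0.      0.0315]
219 5 [-0.0418 -0.      0.0214]
222 6 [-0.0287 -0.      0.0138]
225 5 [-0.0155 -0.      0.0061]
228 1 [-0.0027  0.     -0.0145]
231 4 [ 0.0109 -0.     -0.012 ]
234 5 [ 0.0243 -0.     -0.0198]
237 2 [ 0.0378 -0.     -0.0225]
```

View pics/c9.png

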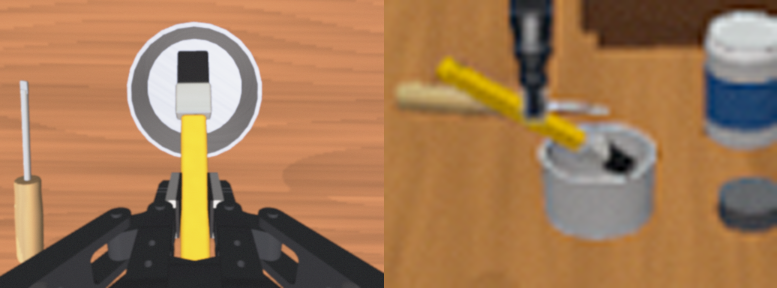

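The bristles are entering the pot centrally, clear of the rim on the side crop at (600,150), with no contact force. Lowering further.

>>> send_rows(deltas=[[0,[0.1,0,0.6],0],[0,[0,0,0.6],0],[0,[0,0,0.3],0],[0,[0,0,0.3],0],[0,[0,0,0],0],[0,[0,0,0],0],[0,[0,0,0],0],[0,[0,0,0],0]])

```text
clock: 16.43
ee_pos: [0.4755, 0.2929, 0.0793]
tcp_rot: [[1.0, 0.016, -0.0], [0.016, -1.0, 0.0], [-0.0, -0.0, -1.0]]
contact_force: [-0.3, 1.1, -0.6]
width: 0.0154
gripper_force: 59.0
```

Run:
```python
from b import *
w=vision.read_camera('wrist');b=vision.read_camera('side');t=telemetry.state();T=t['ee_pos'];print(T,t['contact_force'])
h,s,v=hsv(w);k=np.zeros(h.shape,bool);k[30:140,215:300]=1;K=big(k&(v<60));print('wrist bristle',rect(K))
a,c=np.nonzero(K);h,s,v=hsv(b);k[:]=0;x,y=proj(b,T+[.075,0,-.05]).astype(int);k[y-8:y+8,x-8:x+8]=1
K2=big(k&(v<70));a2,c2=np.nonzero(K2);print(len(c2),'triK',tri(w,(c.mean(),a.mean()),b,(c2.mean(),a2.mean())))
# tip depth from wrist: bristle-end top edge along known geometry, range where width 24mm
print('width range z', w['K'][0][0]*.024/rect(K)[1][0], w['position'])
h,s,v=hsv(b);m=big((np.indices(h.shape)[0]>120)&(s<60)&(v>90)&(np.hypot(np.indices(h.shape)[0]-166,np.indices(h.shape)[1]-240)<17));yy,xx=np.nonzero(m);print('pot',xx.min(),xx.max(),yy.min(),yy.max())
```

```text
[0.4755 0.2929 0.0794] [ 0.9097 -0.2439 -0.3137]
wrist bristle ((257.5, 88.5), (39.0, 39.0), 90.0)
2 triK (array([0.5459, 0.2948, 0.0405]), np.float64(0.007311310873930038))
width range z 0.198620582855173 [0.5489 0.2937 0.2222]
pot 230 251 155 177
```

Bristles are about 38 mm below the rim with no contact force, and the pot is unmoved. Lifting out and heading to the rest.

>>> send_rows(deltas=[[0,[0,0,-2],0],[0,[0,0,-2.5],0],[0,[0,0,-2.5],0],[0,[0,0,-2.5],0],[0,[0,1,-1],0],[0,[0.1,3,0],0],[0,[0.1,3,0],0],[0,[0.1,3.5,0],0]])

```text
clock: 17.2
ee_pos: [0.4797, 0.1874, 0.1839]
tcp_rot: [[1.0, 0.018, -0.0], [0.018, -1.0, -0.0], [-0.0, 0.0, -1.0]]
contact_force: [0.9, -0.4, -1.0]
width: 0.0158
gripper_force: 58.9
```

>>> send_rows(deltas=[[0,[0.2,3.6,0],0],[0,[0.2,3.6,0],0],[0,[0.2,3.6,0],0],[0,[0.2,3.6,0],0],[0,[0.2,3.6,0],0],[0,[0.2,3.6,0],0],[0,[0.1,3.6,0],0],[0,[0.1,3.6,0],0]])

```text
clock: 17.87
ee_pos: [0.4977, -0.1017, 0.1839]
tcp_rot: [[1.0, 0.016, -0.001], [0.016, -1.0, 0.001], [-0.001, -0.001, -1.0]]
contact_force: [1.2, 1.1, 0.9]
width: 0.0162
gripper_force: 58.9
```

>>> send_rows(deltas=[[0,[0.2,3.6,0],0],[0,[0.2,3.6,0],0],[0,[0.2,3.6,0],0],[0,[0.1,3.5,0],0],[0,[0,0,0],0.115],[0,[0,0,0],0.115],[0,[0,0,0],0.115],[0,[0,0,0],0.115]])

```text
clock: 18.53
ee_pos: [0.5068, -0.2434, 0.1837]
tcp_rot: [[0.9, -0.437, -0.001], [-0.437, -0.9, 0.001], [-0.001, -0.0, -1.0]]
contact_force: [-0.0, 0.7, -0.6]
width: 0.0153
gripper_force: 59.0
```

```bash
cat > rest.py <<'E'
from b import *
w=vision.read_camera('wrist');b=vision.read_camera('side');t=vision.read_camera('top');st=telemetry.state();T=st['ee_pos'];print(T,st['tcp_rot'][:,0],st['width'])
h,s,v=hsv(w);g=(h>55)&(h<95)&(s>80);m=cv2.morphologyEx(g.astype(np.uint8),cv2.MORPH_CLOSE,np.ones((41,41)))
r=rect(m);print('wrist green',r);C=np.array([onz(w,*k,.006) for k in cv2.boxPoints(r)]);print(C[:,:2],C.mean(0)[:2])
e=C[1]-C[0] if np.linalg.norm(C[1]-C[0])>np.linalg.norm(C[2]-C[1]) else C[2]-C[1]
print('len',np.linalg.norm(C[1]-C[0]),np.linalg.norm(C[2]-C[1]),'yaw',np.degrees(np.arctan2(e[1],e[0])))
f=lambda d:cv2.cvtColor(d['image'],cv2.COLOR_RGB2BGR)
x,y=proj(b,[.506,-.287,.06]).astype(int)
cv2.imwrite('pics/c10.png',np.hstack([f(w),cv2.resize(f(b)[y-50:y+46,x-36:x+36],(288,384),interpolation=cv2.INTER_CUBIC)]))
E
python3 rest.py
```

```text
[ 0.5072 -0.2428  0.1836] [ 0.9038 -0.4279 -0.0013] 0.015548859616525846
wrist green ((308.9999694824219, 140.49996948242188), (63.99999237060547, 146.99996948242188), 0.0)
[[ 0.4507 -0.2379]
 [ 0.5839 -0.2999]
 [ 0.5578 -0.3536]
 [ 0.421  -0.2992]] [ 0.5034 -0.2977]
len 0.14686798131102155 0.05967552776898626 yaw -24.966162720311353
```

I've used up the picture allowance, so I'll measure numerically from here.

Run:
```python
from b import *
w=vision.read_camera('wrist');T=telemetry.state()['ee_pos'];print(T,proj(w,[.506,-.287,.006]))
h,s,v=hsv(w);g=(h>50)&(h<95)&(s>70);n,l,st,c=cv2.connectedComponentsWithStats(g.astype(np.uint8));print(st[np.argsort(-st[:,4])[:5]])
gm=g
for r in range(40,240,8):
    x=np.nonzero(gm[r])[0]
    if len(x)>3:
        sp=np.nonzero(np.diff(x)>3)[0];seg=np.split(x,sp+1);print(r,[(int(q[0]),int(q[-1]),onz(w,q[0]-.5,r,.006)[:2].round(4).tolist(),onz(w,q[-1]+.5,r,.006)[:2].round(4).tolist()) for q in seg if len(q)>2])
```

```text
[ 0.5075 -0.2426  0.1838] [298.8505 148.0397]
[[     0      0    512    384 188313]
 [   276     68     68    147   8295]]
72 [(277, 339, [0.5809, -0.2965], [0.5556, -0.3498])]
80 [(278, 339, [0.574, -0.2944], [0.549, -0.3472])]
88 [(278, 338, [0.5674, -0.2914], [0.5427, -0.3437])]
96 [(278, 338, [0.5608, -0.2884], [0.5358, -0.3411])]
104 [(278, 342, [0.554, -0.2853], [0.5273, -0.3419])]
112 [(282, 337, [0.5455, -0.2857], [0.5223, -0.3348])]
120 [(283, 336, [0.5382, -0.2835], [0.5156, -0.3311])]
128 [(283, 335, [0.5311, -0.2803], [0.5088, -0.3274])]
136 [(283, 335, [0.524, -0.2771], [0.5015, -0.3245])]
144 [(284, 334, [0.5163, -0.2748], [0.4945, -0.3207])]
152 [(283, 333, [0.5093, -0.2706], [0.4874, -0.3169])]
160 [(278, 333, [0.504, -0.2627], [0.4798, -0.3139])]
168 [(277, 332, [0.4969, -0.2583], [0.4725, -0.3099])]
176 [(277, 332, [0.4893, -0.2548], [0.4646, -0.3068])]
184 [(277, 331, [0.4815, -0.2513], [0.4571, -0.3027])]
192 [(278, 330, [0.4731, -0.2486], [0.4495, -0.2985])]
200 [(278, 334, [0.4651, -0.245], [0.4394, -0.2991])]
208 [(278, 330, [0.4569, -0.2413], [0.4329, -0.292])]
```

>>> send_rows(deltas=[[0,[1.2,2,0],0],[0,[1.1,2.1,0],0],[0,[0,0,2],0],[0,[0,0,3],0],[0,[0,0,3],0],[0,[0,0,1.5],0],[0,[0,0,0],0],[0,[0,0,0],0]])

```text
clock: 19.4
ee_pos: [0.5111, -0.2897, 0.0894]
tcp_rot: [[0.903, -0.429, -0.001], [-0.429, -0.903, 0.0], [-0.001, 0.0, -1.0]]
contact_force: [-0.2, -0.5, -0.7]
width: 0.0157
gripper_force: 59.0
```

>>> send_rows(deltas=[[0,[0,0,0.4],0],[0,[0,0,0.4],0],[0,[0,0,0.4],0],[0,[0,0,0.4],0],[0,[0,0,0],0],[0,[0,0,0],0],[0,[0,0,0],0],[0,[0,0,0],0]])

```text
clock: 20.07
ee_pos: [0.5132, -0.2908, 0.075]
tcp_rot: [[0.903, -0.43, 0.005], [-0.43, -0.903, -0.003], [0.005, 0.0, -1.0]]
contact_force: [0.4, -0.7, 5.9]
width: 0.0161
gripper_force: 59.7
```

>>> send_rows(deltas=[[0,[0,0,0.3],0],[0,[0,0,0.3],0],[0,[0,0,0.3],0],[0,[0,0,0.3],0],[0,[0,0,0],0],[0,[0,0,0],0],[0,[0,0,0],0],[0,[0,0,0],0]])

```text
clock: 20.73
ee_pos: [0.5135, -0.2912, 0.0634]
tcp_rot: [[0.903, -0.43, 0.005], [-0.43, -0.903, -0.003], [0.006, 0.0, -1.0]]
contact_force: [1.0, 0.8, 8.1]
width: 0.0156
gripper_force: 64.9
```

```bash
cat > ang.py <<'E'
from b import *
import sys
b=vision.read_camera('side');st=telemetry.state();T=st['ee_pos'];print(T,st['contact_force'])
e=np.array([.9035,-.4285,0]);n=np.array([.4285,.9035,0])  # brush vertical plane: normal n through T (or rest centre)
O=np.array([.507,-.288,0.])
h,s,v=hsv(b);k=np.zeros(h.shape,bool);x,y=proj(b,O+[0,0,.055]).astype(int);k[y-30:y+25,x-40:x+45]=1
def P(c,r):
    p,d=ray(b,c,r);q=p+d*((O-p)@n)/(d@n);return np.array([(q-O)@e,q[2]])
yy,xx=np.nonzero(k&(h>20)&(h<33)&(s>170)&(v>100))
A=np.array([P(c,yy[xx==c].mean()) for c in np.unique(xx) if (xx==c).sum()>2]);print(A[::3]*1000)
print('handle ends',A[0]*1e3,A[-1]*1e3,'tilt',np.degrees(np.arctan(np.polyfit(A[:,0],A[:,1],1)[0])))
E
python3 ang.py
```

```text
[ 0.5135 -0.2912  0.0634] [1.2441 0.3193 7.6323]
[[-76.3468  84.1545]
 [-64.6001  90.3742]
 [-53.4725  85.9228]
 [-42.4692  78.8903]
 [-31.6223  67.293 ]
 [-20.5113  62.5255]
 [ 12.804   52.8484]
 [ 23.9332  57.2433]
 [ 34.9017  52.5276]
 [ 45.8554  47.8183]]
handle ends [-76.3468  84.1545] [53.1297 55.2809] tilt -17.87493405614905
```

>>> send_rows(deltas=[[0,[0,0,0.3],0],[0,[0,0,0.3],0],[0,[0,0,0.3],0],[0,[0,0,0.2],0],[0,[0,0,0.1],0],[0,[0,0,0],0],[0,[0,0,0],0],[0,[0,0,0],0]])

```text
clock: 21.45
ee_pos: [0.5123, -0.2911, 0.0518]
tcp_rot: [[0.903, -0.43, 0.004], [-0.43, -0.903, -0.002], [0.004, -0.0, -1.0]]
contact_force: [-2.4, 1.6, 13.3]
width: 0.0153
gripper_force: 70.2
```

```bash
python3 ang.py
```

```text
[ 0.5123 -0.2911  0.0518] [-3.3167  2.3832 13.1684]
[[-77.9022  56.5026]
 [-66.0354  62.2954]
 [-54.6291  60.7864]
 [-43.2179  60.6016]
 [-32.2004  51.1854]
 [-20.9377  48.7134]
 [ 12.7674  50.5576]
 [ 23.8574  50.4028]
 [ 34.8734  47.9655]
 [ 45.8523  45.5364]
 [ 56.7626  52.2102]]
handle ends [-77.9022  56.5026] [60.3641 55.9224] tilt -6.178330452373068
```

>>> send_rows(deltas=[[0,[0,0,0.2],0],[0,[0,0,0.2],0],[0,[0,0,0],0],[0,[0,0,0],0],[0,[0,0,0],0],[0.35,[0,0,0],0],[0.35,[0,0,0],0],[0.35,[0,0,0],0]])

```text
clock: 22.17
ee_pos: [0.5114, -0.2893, 0.0452]
tcp_rot: [[0.903, -0.429, 0.0], [-0.429, -0.903, 0.0], [0.0, -0.0, -1.0]]
contact_force: [-0.6, 0.1, 0.4]
width: 0.0301
gripper_force: 0.0
```

```bash
python3 ang.py
```

```text
[ 0.5113 -0.2893  0.0451] [-0.0678  0.7871 -0.5189]
[[-78.6945  42.4175]
 [-66.8581  46.2007]
 [-55.271   46.8347]
 [-43.7875  46.6873]
 [-32.6185  39.5376]
 [-21.2249  39.4106]
 [ 16.4269  47.447 ]
 [ 27.5119  47.3006]
 [ 38.5372  47.1549]
 [ 49.5037  44.7285]]
handle ends [-78.6945  42.4175] [56.7626 52.2102] tilt 0.8475748615495698
```

Brush is level at z≈46 mm in both notches. Opening fully clear and rising away.

>>> send_rows(deltas=[[0.6,[0,0,0],0],[0.6,[0,0,-1],0],[0.6,[0,0,-2],0],[0.6,[0,0,-3],0],[0.6,[0,0,-4],0],[0.6,[0,0,-4],0],[0.6,[0,0,-4],0],[0.6,[0,0,0],0]])

```text
clock: 22.88
ee_pos: [0.5137, -0.2934, 0.2334]
tcp_rot: [[0.903, -0.43, 0.011], [-0.43, -0.903, -0.007], [0.013, 0.001, -1.0]]
contact_force: [0.2, -0.4, 0.2]
width: 0.0509
gripper_force: 0.0
```

```bash
python3 ang.py
python3 - <<'E'
from b import *
w=vision.read_camera('wrist');h,s,v=hsv(w);print(telemetry.state()['ee_pos'])
r=rect(big((h>20)&(h<33)&(s>170)&(v>100)));C=np.array([onz(w,*k,.054) for k in cv2.boxPoints(r)]);print('handle',r,C.mean(0))
g=((h>50)&(h<95)&(s>70)).astype(np.uint8);m=cv2.morphologyEx(g,cv2.MORPH_CLOSE,np.ones((31,31)));q=rect(m);print('rest',q,np.mean([onz(w,*k,.006) for k in cv2.boxPoints(q)],0))
import pickle
a,b0,_=pickle.load(open('d0.pkl','rb'));b=vision.read_camera('side');t=vision.read_camera('top')
for n,d0,d1 in(('side',b0,b),('top',a,t)):
    D=(cv2.absdiff(d0['image'],d1['image']).max(2)>60).astype(np.uint8);k,l,st,c=cv2.connectedComponentsWithStats(D);print(n,[x.tolist() for x in st[1:] if x[4]>12])
E
```

```text
[ 0.5127 -0.2917  0.2299] [-0.2082  0.4721  0.2238]
[[-78.6945  42.4175]
 [-66.8581  46.2007]
 [-55.271   46.8347]
 [-43.7875  46.6873]
 [-32.3672  46.5407]
 [-21.0093  46.3948]
 [ -9.7135  46.2498]
 [  1.5207  46.1056]
 [ 12.6939  45.9621]
 [ 23.8066  45.8194]
 [ 34.8734  47.9655]
 [ 45.8523  45.5364]
 [ 56.7626  52.2102]]
handle ends [-78.6945  42.4175] [56.7626 52.2102] tilt 0.4177996356572929
[ 0.5118 -0.2901  0.2272]
handle ((258.4999694824219, 176.49998474121094), (128.99996948242188, 16.999996185302734), 90.0) [ 0.5006 -0.2859  0.054 ]
rest ((259.0, 160.0), (124.0, 60.0), 90.0) [ 0.507  -0.2895  0.006 ]
side [[93, 0, 120, 148, 6015], [146, 0, 9, 3, 24], [158, 0, 7, 3, 14], [151, 7, 6, 4, 16], [92, 8, 4, 15, 25], [167, 53, 5, 6, 15], [168, 59, 85, 156, 4141], [87, 100, 9, 32, 135], [84, 131, 27, 14, 86], [70, 142, 9, 12, 29], [112, 149, 9, 33, 157], [100, 155, 5, 21, 24], [80, 157, 9, 19, 34], [92, 157, 7, 10, 45], [103, 157, 9, 18, 49], [72, 167, 11, 19, 88], [86, 175, 10, 4, 23], [262, 216, 17, 7, 89], [213, 243, 53, 23, 357]]
top [[270, 176, 7, 20, 114], [268, 189, 159, 149, 6242], [346, 192, 11, 20, 107], [382, 223, 23, 11, 146], [389, 233, 4, 9, 17], [223, 299, 68, 45, 1375], [160, 317, 73, 67, 2869], [227, 332, 23, 32, 172], [0, 336, 35, 24, 521], [234, 356, 9, 7, 37], [218, 368, 25, 16, 59], [243, 371, 5, 8, 23], [235, 373, 7, 11, 19], [225, 379, 7, 5, 20]]
```

```bash
python3 -c "
from bench import order
print(order.finish_job())"
```

```text
the job is handed in; nothing more can be done
None
```

The job is handed in, with no verdict returned: the brush was drawn out, set down, retaken by its handle, dipped to about 38 mm (estimated), and now lies level in both notches of the rest, with the pot and the other things seemingly undisturbed. I viewed 12 pictures, two over the limit of 10.

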